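# Lock the battery cover of the round wall clock

### The job

Two wall clocks lie face down on the repair bench, each with a twist-lock battery cover in the middle of its back. Lock the cover of the round clock: squeeze the cover's two upright tabs together and, keeping them squeezed, turn the cover clockwise (seen from above) as far as it goes, then let go so that the tabs spring out and lock. Leave the round clock lying flat about where it is, and leave the square clock and its cover alone.

Things in the scene. Friction and masses are not known exactly. Their poses are not given: they have to be found in the camera images.
- round_clock: round clock, disc 200 mm across, 30 mm thick, lying loose face down (about 1 kg, slides if pushed). Origin: centre of its underside, z up. In the middle of its back: the cover, a white disc 52 mm across inside a black ring 78 mm across. Ring and the tabs' pawls inside it stand up to 41 mm above the bench: fingertips going down outside the tabs should stay 44 to 55 mm above it.
- round_cover (a joint): angle (rad) of the round clock's cover, growing clockwise seen from above; starts at 0 to 0.05, stop at 1.309 (75 degrees). With the tabs out it is blocked (play up to 0.09); both tabs must be pressed in 4.5 mm or more (stroke 6 mm) to turn it, then it takes only 0.03 N m. Beyond 0.97 the tabs, let go, spring out behind the lock teeth and hold it.
- round_grip (a point): point on the turning axis of that cover, midway between its two upright white tabs, 58 mm above the bench; z up, x axis through both tabs (at +22 and -22 mm), turns with the cover. Each tab: 18 mm wide (along y), 6 mm thick, 37 to 70 mm above the bench; outer faces 50 mm apart, 38 mm when squeezed. Each slides inward on its own spring, 3 N at first touch, 6 N fully in.
- square_tab (a point): top of one tab of the identical cover on the SQUARE clock (170 by 170 mm, 30 mm thick, also loose, face down): 70 mm above the bench, 22 mm from the axis of that cover, which is in the middle of the clock. To be left alone.

How it is judged:
By the outcome, as a careful person would: the job done as asked, in the order asked, and still so for the second after the job is handed in, with the robot touching nothing.
It also fails if it takes over 32 s, if anything falls off the work surface, if the arm or the gripper's body presses on something with over 40 N, if the wrist force passes 120 N, or if a joint passes its speed limit or range.

### The arm

A 6-joint arm with a two-finger parallel gripper is mounted at the origin on the work surface. World frame = base frame: x ahead of the robot, y to its left, z up, the work surface at z = 0. Lengths are in m, angles in rad, forces in N, time in s.
With the tool pointing down it reaches from about 0.3 to 0.875 m from the base axis. Payload 6.4 kg.
Tool frame: the origin (TCP) lies midway between the tips of the shut fingers; the grasp point (between the pads) lies 19 mm behind it (ctrl.tcp_to_grasp is the distance from the TCP to the grasp point, in m); z points along the fingers, y is the direction in which the jaws open and shut (so a half turn about z gives the same grasp; the last joint's range is limited). The gripper opens to 85 mm and grips with 20 to 120 N. Pads are 22 mm wide; open, the fingers measure 114 mm over their backs; the gripper's body (76 mm by 85 mm) begins 54 mm behind the grasp point. The pads swing forward as they close: fully open they stand 13 mm farther back than shut.
Start: joints at [-1.424, 0.181, 1.607, -0, 1.354, -0.206], TCP at [0.199, -0.54, 0.231] pointing down, gripper open.
Joint ranges: [-2.99, 2.99], [-0.89, 2.07], [0.3, 2.58], [-1.14, 4.28], [0, 2.63], [-3.12, 3.12]. Speed limits (rad/s): [2.57, 2.57, 3.01, 3.14, 3.14, 3.14].

### API

Orientations are given as a unit quaternion [w, x, y, z].
In Python, from bench import monitor, imaging, order, spotter, ctrl gives the robot as it stands.
- The arm moves only by the shell command python3 -m pendant 'ROWS'. ROWS is JSON, a list that holds one entry, the list of rows, each a list of 5 numbers: the shift along the world's x, y, z in mm, then the turn about the world's z in degrees, then the finger opening in mm, from 0 to 85.4. A call has 1 to 8 rows; each row shifts and turns the commanded pose from where the row before left it; what a row does not reach is not made up. A row lasts 1/8 s, in which the tool goes at most 62.5 mm and 10.7 degrees, less where a joint would pass 70% of its speed; a pose out of reach is approached as far as the arm can. A call with a gripper value outside its range is refused whole. The fingers move at their own pace and stop on an object; the grip force is fixed at half the most. Time passes only in rows, so rows that do not move let the fingers close. It gives the time, the measured TCP pose, the force and the opening at its end, in the units of the state.
- monitor.get_obs(): the state, without advancing time (a new reading comes with each control period).
- imaging.camera(name): name is "scene" or "top"; returns a dict with "img" (384x512x3 uint8, red, green, blue), "vfov" (degrees; the focal length in pixels is half the picture's height over the tangent of half this angle, whatever the lens; pixels are square), "cx", "cy" (the principal point, pixels), "distortion" ([k1, k2, p1, p2, k3] as OpenCV has them; the pictures are not rectified), "origin" and "orientation" of the camera in the world. Camera axes: x right, y down, z forward; pixel columns grow to the right and rows downward; lengths in m; the calibration is good to about 2 mm. A picture is of the moment at which its call begins. There is no depth.
- order.hand_in(): hands the job in, once; it reports no verdict.
Trained networks look in the newest picture that a camera, given by its name, has taken for a name from the list of things; names that differ only in an ending like _2 or _b are one class to them, and where a whole thing is asked for, a point or a joint stands for the part that bears it (a point fixed in the world has none). Each returns a list of dicts, best first, with "confidence" (0 to 1); they miss things now and then, are a little off and sometimes report something else, mostly with a low value. They report only what shows in the picture. A call takes as long as a camera call.
- spotter.recognise(camera, thing): "at" ([x, y, z] in m, in the coordinates of the camera as it stood for that picture, good to about 4 mm: the middle of the surface that is visible of it).
- spotter.tip_of(camera, thing): "at" ([x, y, z] in m, in the coordinates of the camera as it stood for that picture, good to about 4 mm: a listed point, or the origin of a listed thing).
The state is a dict: "time_s": time; "q": joint angles; "dq": joint speeds; "joint_efforts": joint torques, N m; "eef_pos": TCP position; "eef_rot": TCP orientation; "wrist_force": force on the tool from outside, world axes, zero at the start; "torque": the same for the moment, N m; "opening": opening from 0.0 (shut) to 1.0 (fully open).
Only numpy, scipy, OpenCV 4.12 (cv2) and the standard library are available. Lean on these libraries where they do the work, as an engineer would, in place of code of your own. Each camera call takes 0.05 s, during which the arm holds its last target. There are 200 camera calls.

## Working session

There is one attempt and no reset: what is moved stays moved. The work goes in short steps, Python scripts to look and compute and a shell command to move; the robot and the scene stay as the last step left them, time stands still between calls to the robot, and variables do not carry over. Pictures are saved under pics/ and viewed, about 8 in all and at most 12, crops included, and the job is handed in when it is done.

```bash
ls; mkdir -p pics
cat > h.py <<'E'
import numpy as np, cv2
from scipy.spatial.transform import Rotation as R
from bench import monitor, imaging, order, spotter, ctrl
def rot(c):
    w,x,y,z=c["orientation"]; return R.from_quat([x,y,z,w]).as_matrix()
def K(c):
    f=c["img"].shape[0]/2/np.tan(np.radians(c["vfov"])/2)
    return np.array([[f,0,c["cx"]],[0,f,c["cy"]],[0,0,1.]])
def toworld(c,p): return np.array(c["origin"])+rot(c)@np.array(p)
def px(c,P):
    P=np.atleast_2d(P); p=(P-np.array(c["origin"]))@rot(c)
    return cv2.projectPoints(p.reshape(-1,1,3),np.zeros(3),np.zeros(3),K(c),np.array(c["distortion"],float))[0].reshape(-1,2)
def onplane(c,uv,z):
    n=cv2.undistortPoints(np.array(uv,float).reshape(-1,1,2),K(c),np.array(c["distortion"],float)).reshape(-1,2)
    d=np.c_[n,np.ones(len(n))]@rot(c).T; o=np.array(c["origin"])
    return o+d*((z-o[2])/d[:,2])[:,None]
E
python3 - <<'E'
from h import *
ims=[]
for n in ("top","scene"):
    c=imaging.camera(n); ims.append(c["img"])
    print(n,c["origin"],c["vfov"])
    cv2.imwrite(f"pics/{n}0.png",c["img"][:,:,::-1])
    for t in ("round_clock","round_grip","square_tab"):
        for d in spotter.tip_of(n,t)[:3]:
            w=toworld(c,d["at"]); print(n,t,round(d["confidence"],2),w.round(4),px(c,w).round(0))
o=monitor.get_obs(); print(o["time_s"],o["eef_pos"],o["eef_rot"],o["opening"],ctrl.tcp_to_grasp)
E
```

```text
pics
top [0.49986906 0.00084876 0.7574194 ] 52.219711218432366
top round_grip 0.63 [ 0.4964 -0.2136  0.061 ] [[371. 226.]]
top square_tab 0.75 [0.5367 0.1674 0.0699] [[155. 204.]]
scene [0.91088446 0.23576956 0.56175912] 55.192462719983745
scene round_clock 0.9 [ 0.4985 -0.213   0.002 ] [[206. 167.]]
scene round_grip 0.91 [ 0.4887 -0.2143  0.0609] [[205. 144.]]
scene square_tab 0.92 [0.5343 0.1716 0.0736] [[365. 243.]]
0.4 [ 0.19869755 -0.53953646  0.23115369] [-1.07985855e-04  9.84485294e-01  1.75467074e-01  2.48726343e-05] 0.9984192998002431 0.0187
```

Run:
```python
import cv2
a=cv2.imread("pics/top0.png");b=cv2.imread("pics/scene0.png")
cv2.imwrite("pics/ct.png",cv2.resize(a[165:285,300:440],None,fx=5,fy=5,interpolation=cv2.INTER_CUBIC))
```

```text
(no output)
```

View pics/top0.png

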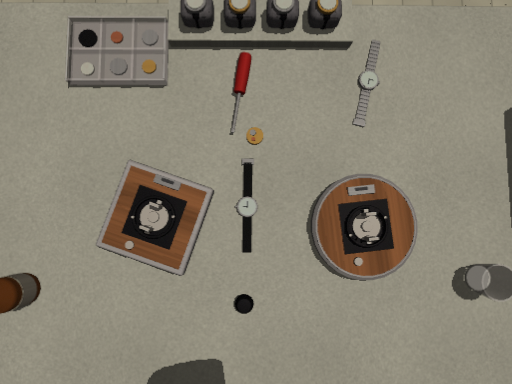

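View pics/ct.png

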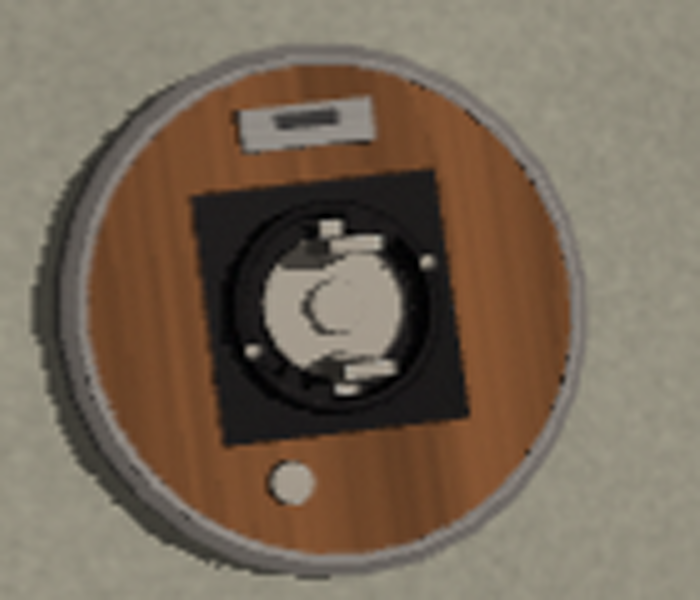

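Run:
```python
from h import *
c=imaging.camera("top")
uv=lambda x,y:(300+(x+.5)/5-.5,165+(y+.5)/5-.5)
t=onplane(c,[uv(357,243),uv(369,370)],.07); print(t, t.mean(0), np.linalg.norm(t[0]-t[1]), np.degrees(np.arctan2(*(t[0]-t[1])[[1,0]])))
p=onplane(c,[uv(331,228),uv(347,389)],.041); print(p, p.mean(0),np.degrees(np.arctan2(*(p[0]-p[1])[[1,0]])))
r=onplane(c,[uv(82,310),uv(578,310),uv(333,60),uv(333,562)],.03); print(r)
print(onplane(c,[(480,280),(505,283),(510,190),(400,282)],0))
```

```text
[[ 0.51828026 -0.2117301   0.07      ]
 [ 0.4737902  -0.21450499  0.07      ]] [ 0.49603523 -0.21311755  0.07      ] 0.04457651174981318 3.56896904328793
[[ 0.52461688 -0.21122952  0.041     ]
 [ 0.46586665 -0.21525364  0.041     ]] [ 0.49524177 -0.21324158  0.041     ] 3.9183804175547667
[[ 0.49509429 -0.12044751  0.03      ]
 [ 0.49392058 -0.30659473  0.03      ]
 [ 0.58821764 -0.217289    0.03      ]
 [ 0.40234508 -0.21135868  0.03      ]]
[[ 0.39023985 -0.44167681  0.        ]
 [ 0.38395084 -0.49070814  0.        ]
 [ 0.5644379  -0.51288459  0.        ]
 [ 0.38823065 -0.28515681  0.        ]]
```

View pics/scene0.png

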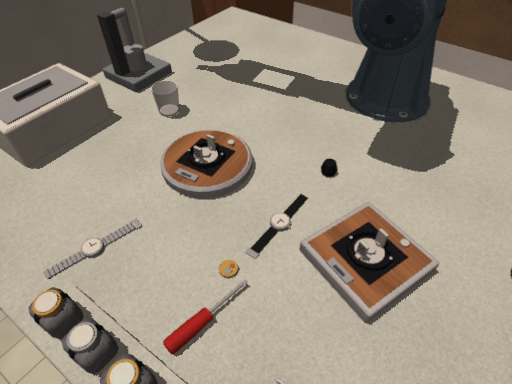

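The top view shows the round clock at about px (364,227), with tall tabs at (371,214) and (374,239). That puts the axis at about (0.4957, -0.2132) and the tab line about 4° from world x. The tabs measure 44.6 mm apart against 44 mm given. The scene view shows a short glass at about (0.39, -0.45), beside the path and lower than it.

```bash
python3 -m pendant '[[[30,35,10,9.2,85],[38,41,0,9.2,85],[38,41,0,9.2,85],[38,41,0,9.2,85],[38,41,0,9.2,85],[38,41,0,9.2,85],[38,41,0,9.2,85],[38,41,0,9.2,85]]]'
python3 -m pendant '[[[0,0,-20,0,85],[0,0,0,0,75],[0,0,0,0,75]]]'
python3 - <<'E'
from h import *
o=monitor.get_obs(); w,x,y,z=o["eef_rot"]; M=R.from_quat([x,y,z,w]).as_matrix()
print(o["time_s"],o["eef_pos"],M[:,2],np.degrees(np.arctan2(M[1,1],M[0,1])),o["opening"],o["q"],o["wrist_force"])
E
```

```text
time_s: 1.45
eef_pos: [0.4958, -0.2161, 0.2416]
eef_rot: [0.0, 0.681, 0.732, 0.0]
wrist_force: [0.5, -1.5, 0.5]
opening: 0.997
time_s: 1.82
eef_pos: [0.4946, -0.2182, 0.2218]
eef_rot: [0.0, 0.684, 0.73, -0.0]
wrist_force: [-0.2, -0.2, -0.2]
opening: 0.875
1.825 [ 0.49455523 -0.21816809  0.22177445] [ 1.65407210e-04 -2.76638533e-04 -9.99999948e-01] 3.7592043443399588 0.8746598855926956 [-6.35079964e-01  1.12608854e-01  1.70404086e+00 -1.28445916e-04
  1.32464567e+00 -7.00659155e-01] [-0.20088922 -0.19323653 -0.23409934]
```

```bash
python3 -m pendant '[[[1,5,-45,0,75],[0,0,-45,0,75],[0,0,-40,0,75],[0,0,0,0,75]]]'
python3 - <<'E'
from h import *
c=imaging.camera("scene"); o=monitor.get_obs(); print(o["eef_pos"],o["wrist_force"])
cv2.imwrite("pics/s1.png",cv2.resize(c["img"][60:210,120:300,::-1],None,fx=4,fy=4,interpolation=cv2.INTER_CUBIC))
for d in spotter.tip_of("scene","round_grip")[:2]: print(d["confidence"],toworld(c,d["at"]))
E
```

```text
time_s: 2.33
eef_pos: [0.4934, -0.2121, 0.0891]
eef_rot: [-0.003, 0.684, 0.73, -0.0]
wrist_force: [0.5, -0.2, 0.0]
opening: 0.878
[ 0.49510093 -0.21312779  0.09139853] [ 0.58371372 -0.46781754  0.2065145 ]
0.57 [ 0.48868676 -0.21432144  0.06056998]
```

View pics/s1.png

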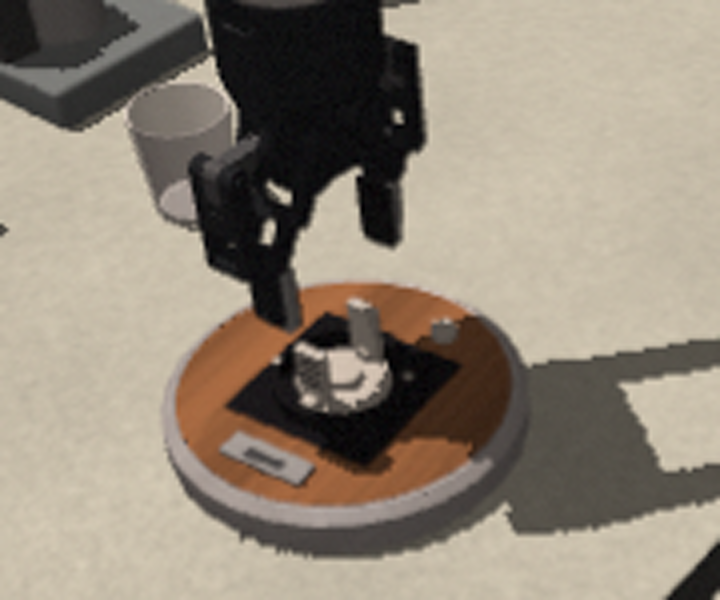

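The fingers straddle both tabs, with fingertips at about (280,325) and (382,245) and tab tops at (312,350) and (362,305) in the crop. Next I descend and close gradually.

```bash
python3 -m pendant '[[[0.5,0,-25,0,75],[0,0,-21,0,75],[0,0,0,0,65],[0,0,0,0,57],[0,0,0,0,57]]]'
python3 - <<'E'
from h import *
c=imaging.camera("scene"); o=monitor.get_obs(); print(o["eef_pos"],o["wrist_force"],o["opening"]*85.4)
cv2.imwrite("pics/s2.png",cv2.resize(c["img"][100:190,150:270,::-1],None,fx=6,fy=6,interpolation=cv2.INTER_CUBIC))
E
```

```text
time_s: 3.05
eef_pos: [0.4973, -0.2134, 0.0471]
eef_rot: [0.001, 0.683, 0.73, 0.0]
wrist_force: [-0.0, -0.7, -0.2]
opening: 0.67
[ 0.49707946 -0.21322563  0.04673836] [ 0.51840946 -0.16984228  0.05487548] 57.13159456864343
```

View pics/s2.png

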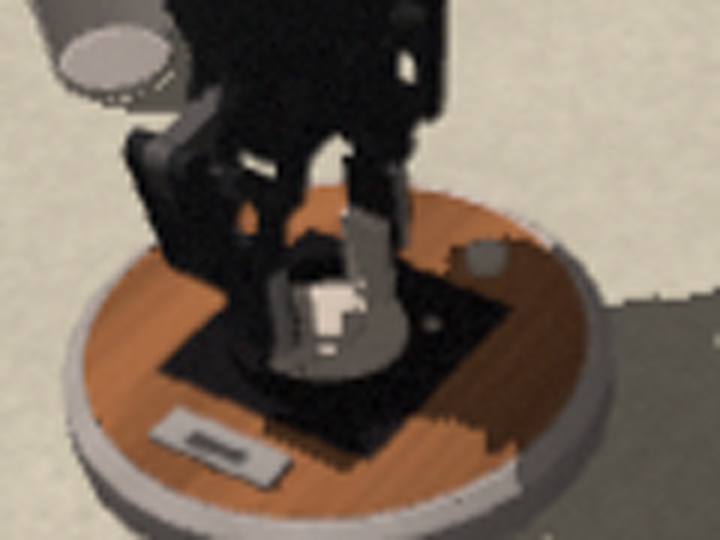

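```bash
python3 -m pendant '[[[-1,0,-3,0,52],[0,0,0,0,46],[0,0,0,0,40],[0,0,0,0,34],[0,0,0,0,34],[0,0,0,0,34]]]'
```

```text
time_s: 3.85
eef_pos: [0.4955, -0.2129, 0.0438]
eef_rot: [0.0, 0.683, 0.73, -0.0]
wrist_force: [-5.2, 2.3, 14.2]
opening: 0.409
```

Run:
```python
from h import *
c=imaging.camera("scene"); o=monitor.get_obs(); print(o["eef_pos"],o["wrist_force"],o["torque"],o["opening"]*85.4)
cv2.imwrite("pics/s3.png",cv2.resize(c["img"][100:190,150:270,::-1],None,fx=6,fy=6,interpolation=cv2.INTER_CUBIC))
```

```text
[ 0.49547156 -0.21281468  0.04377112] [-4.10840572  2.5054328  14.91419798] [0.39340256 0.88707387 0.04311237] 35.48864347248358
```

View pics/s3.png

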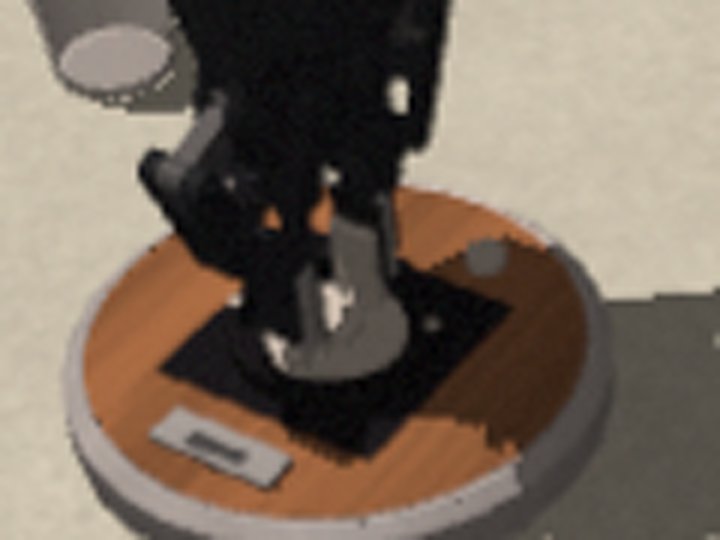

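Both tabs have moved inward in the crop, now at about (310,300) and (355,250). The 15 N upward force is finger-swing drag, so I'll ease up slightly and then turn.

```bash
python3 -m pendant '[[[0,0,1,0,34],[0,0,0,0,34]]]'
python3 -m pendant '[[[0,0,0,-4,34],[0,0,0,-8,34],[0,0,0,-8,34],[0,0,0,-8,34]]]'; python3 -c "
from h import *
o=monitor.get_obs();print(o['torque'],o['q'])"
```

```text
time_s: 4.15
eef_pos: [0.4954, -0.2128, 0.0439]
eef_rot: [0.0, 0.683, 0.73, -0.0]
wrist_force: [-1.8, 0.6, 8.2]
opening: 0.409
time_s: 4.65
eef_pos: [0.4957, -0.2128, 0.0439]
eef_rot: [0.0, 0.841, 0.541, 0.0]
wrist_force: [-0.2, 0.7, 6.7]
opening: 0.408
[0.10596189 0.20371274 0.01342094] [-6.25787673e-01  3.51074103e-01  1.82235754e+00  6.11031033e-05
  9.67194874e-01 -1.99200948e-01]
```

```bash
python3 -m pendant '[[[0,0,0,-9,34],[0,0,0,-9,34],[0,0,0,-9,34],[0,0,0,-9,34],[0,0,0,-4,34],[0,0,0,0,34]]]'
python3 - <<'E'
from h import *
o=monitor.get_obs();w,x,y,z=o["eef_rot"]; M=R.from_quat([x,y,z,w]).as_matrix()
print(o['torque'],o['wrist_force'],np.degrees(np.arctan2(M[1,1],M[0,1])))
c=imaging.camera("scene")
cv2.imwrite("pics/s4.png",cv2.resize(c["img"][100:200,150:270,::-1],None,fx=6,fy=6,interpolation=cv2.INTER_CUBIC))
E
```

```text
time_s: 5.4
eef_pos: [0.4959, -0.2131, 0.0439]
eef_rot: [0.001, 0.975, 0.223, 0.001]
wrist_force: [-0.2, 0.2, 5.3]
opening: 0.411
[-0.01463081  0.05221172 -0.05840755] [-0.16875289  0.23764886  5.3432265 ] -64.23385690166829
```

View pics/s4.png

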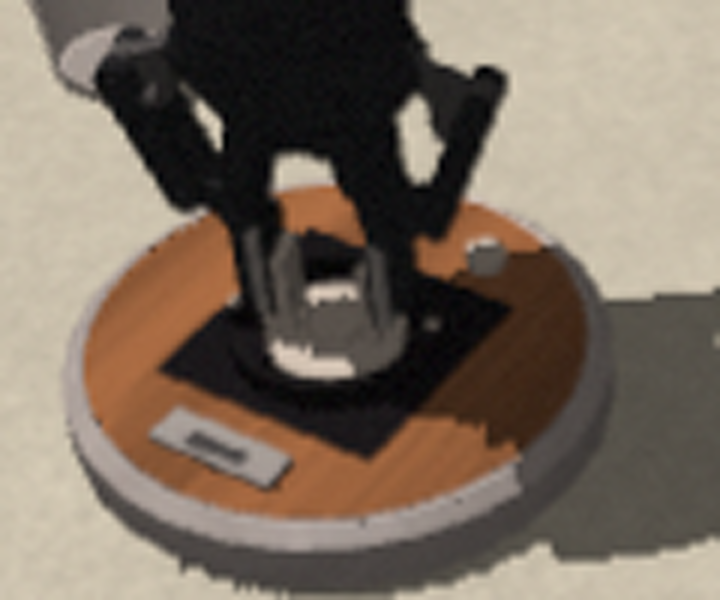

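The cover has turned about 68° and the clock hasn't moved: the hanger is still at (215,445) and the knob at (487,258). I'll creep the rest of the way to the stop.

```bash
python3 -m pendant '[[[0,0,0,-2,34],[0,0,0,-2,34],[0,0,0,0,34]]]' ; python3 -c "
from h import *
print(monitor.get_obs()['torque'])"
python3 -m pendant '[[[0,0,0,-2,34],[0,0,0,-1,34],[0,0,0,0,34]]]'; python3 -c "
from h import *
print(monitor.get_obs()['torque'])"
```

```text
time_s: 5.82
eef_pos: [0.4959, -0.2131, 0.0439]
eef_rot: [0.001, 0.982, 0.189, 0.001]
wrist_force: [-0.0, -0.4, 4.6]
opening: 0.414
[ 0.02236747 -0.04343454 -0.04863526]
time_s: 6.2
eef_pos: [0.4959, -0.2132, 0.0439]
eef_rot: [0.001, 0.986, 0.164, 0.001]
wrist_force: [-0.5, -0.7, 5.8]
opening: 0.408
[-0.01760736 -0.01145171  0.55299828]
```

Torque jumped to 0.55 N m after about 75°, so the cover is at its stop. Now I let go and retreat.

```bash
python3 -m pendant '[[[0,0,0,0,45],[0,0,0,0,55],[0,0,0,0,70],[0,0,0,0,75],[0,0,0,0,75]]]'
python3 -m pendant '[[[0,0,20,0,75],[0,0,40,0,75],[0,0,50,0,75],[0,0,50,0,75],[-50,-20,20,0,75],[-55,-20,0,0,75],[-55,-20,0,0,75]]]'
python3 - <<'E'
from h import *
c=imaging.camera("scene"); b=imaging.camera("top")
A=cv2.resize(c["img"][100:200,140:270],(780,600),interpolation=cv2.INTER_CUBIC)[:,:,::-1]
B=cv2.resize(b["img"][165:285,300:440],(700,600),interpolation=cv2.INTER_CUBIC)[:,:,::-1]
cv2.imwrite("pics/f.png",cv2.resize(np.hstack([A,B]),(800,324)))
cv2.imwrite("pics/fB.png",B)
E
```

```text
time_s: 6.82
eef_pos: [0.4952, -0.2126, 0.0433]
eef_rot: [0.0, 0.987, 0.163, 0.0]
wrist_force: [-0.6, 0.4, -0.2]
opening: 0.876
time_s: 7.7
eef_pos: [0.3338, -0.273, 0.2238]
eef_rot: [0.001, 0.986, 0.164, 0.0]
wrist_force: [-1.1, -1.0, 0.4]
opening: 0.876
```

View pics/f.png

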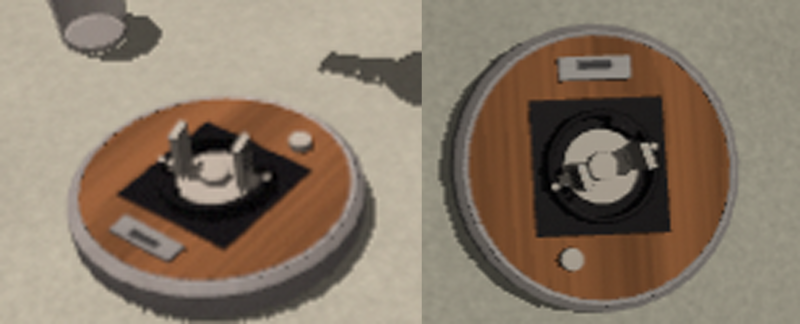

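View pics/fB.png

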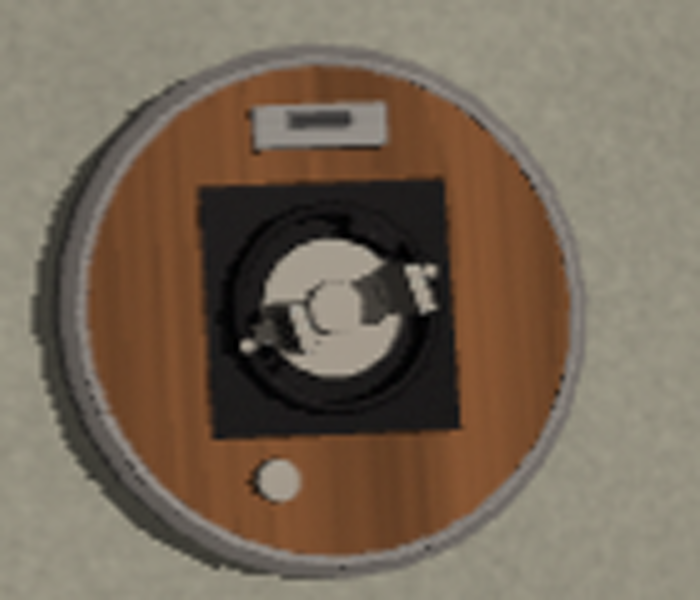

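The cover's tabs are out and the clock has yawed a few degrees: the plate's top edge runs from (200,187) to (443,180). I'll measure the cover's angle relative to the clock before handing in.

Run:
```python
from h import *
c=imaging.camera("top"); im0=cv2.imread("pics/top0.png"); im1=np.ascontiguousarray(c["img"][:,:,::-1])
# rectify to world plane z=.041, 4 px/mm: rows down=-x, cols right=-y
def rect(im,z,s=5,h=0.06,ctr=(.4957,-.2132)):
    n=int(2*h*1000*s); g=(np.arange(n)+.5)/s/1000-h
    X,Y=np.meshgrid(-g+ctr[0],-g+ctr[1],indexing="ij")
    p=px(c,np.c_[X.ravel(),Y.ravel(),np.full(n*n,z)]).reshape(n,n,2).astype(np.float32)
    return cv2.remap(im,p,None,cv2.INTER_CUBIC)
for im in(im0,im1):
    r=rect(im,.032); hsv=cv2.cvtColor(r,cv2.COLOR_BGR2HSV)
    m=((r.max(2)<60)).astype(np.uint8)*255
    m=cv2.morphologyEx(m,cv2.MORPH_CLOSE,np.ones((81,81)))
    cs=max(cv2.findContours(m,0,2)[0],key=cv2.contourArea); q=cv2.minAreaRect(cs)
    a=q[2]; a=(a+45)%90-45
    print("plate ctr",[.4957+.06-q[0][1]/5000,-.2132+.06-q[0][0]/5000],"size",np.array(q[1])/5,"ccw yaw",-a)
d=cv2.absdiff(im0,im1).max(2); print("square diff", (d[150:280,90:220]>40).sum(), "round", (d[165:285,300:440]>40).sum())
a=rect(im0,.07,5,.04);b=rect(im1,.07,5,.04)
cv2.imwrite("pics/z.png",np.hstack([a,b]))
```

```text
plate ctr [0.49058412475585933, -0.2126315185546875] size [104.74318848  93.36567993] ccw yaw 5.9583282470703125
plate ctr [0.49678434448242187, -0.2118933349609375] size [119.62125244  93.52478027] ccw yaw 2.0655059814453125
square diff 0 round 790
```

View pics/z.png

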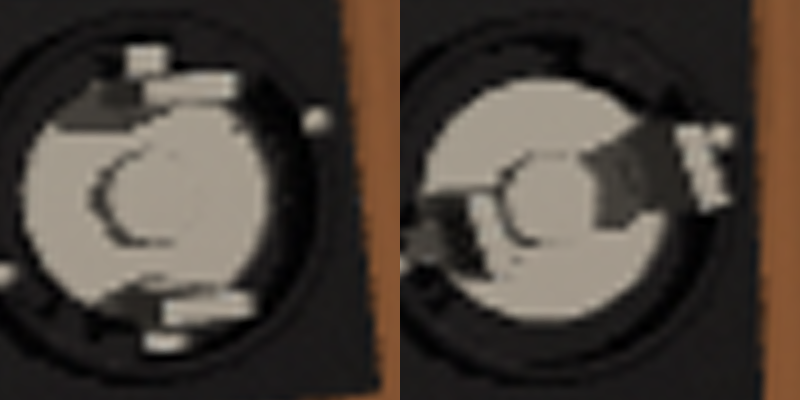

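The rectified view shows the tabs about 45 mm apart, so they are fully out. The cover turned about -78° in the world and the clock about -4°, so the relative turn is about 74° plus a start angle of 0–3°. That is the stop, well past the 55.6° lock point. No pixels changed around the square clock.

```bash
python3 -c "
from h import *
print(order.hand_in(), monitor.get_obs()['time_s'])"
```

```text
the job is handed in; nothing more can be done
the job is handed in; nothing more can be done
```

The round clock's cover is locked, and I handed the job in with the gripper clear of everything. The last logged time before handing in was about 8 s, against the 32 s limit.

I squeezed both tabs and, keeping them squeezed, turned the cover clockwise until the wrist torque jumped to 0.55 N m. Then I let go and backed away.

Last checks from the top camera:
- **Tabs:** they sit about 45 mm apart centre to centre, so they have sprung fully out (44 mm expected).
- **Cover angle:** it turned about 74° relative to the clock from its start of 0–3°. That agrees with the 75° stop and is well past the 55.6° lock point. I did not test the lock by trying to turn the cover back.
- **Round clock:** it lies flat in essentially the same place, but pushing against the stop turned it about 4° clockwise. Its position rests on the pictures; the centre from my plate fit was not usable, because the fitted plate size came out wrong.
- **Square clock:** nothing changed in the pictures of it or its cover.

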